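# Key the transmitter into its dummy load

## Robot

A 6-joint arm with a two-finger parallel gripper is mounted at the origin on the work surface. World frame = base frame: x ahead of the robot, y to its left, z up, the work surface at z = 0. Lengths are in mm, angles in degrees, forces in N, time in s.
With the tool pointing down it reaches from about 275 to 750 mm from the base axis. Payload 10.2 kg.
Tool frame: the origin (TCP) lies midway between the tips of the shut fingers; the grasp point (between the pads) lies 19 mm behind it (r.pinch_z is the distance from the TCP to the grasp point, in mm); z points along the fingers, y is the line along which they close (so a half turn about z gives the same grasp; the last joint's range is limited). The gripper opens to 88 mm and grips with 3 to 60 N. Pads are 18 mm wide; open, the fingers measure 123 mm over their backs; the gripper's body (75 mm by 187 mm) begins 45 mm behind the grasp point.
Start: joints at [51.371, 17.928, 85.812, -0, 76.261, -12.8], TCP at [228.748, 472.552, 238.72] pointing down, gripper open.
Joint ranges: [-168.41, 168.41], [-55.51, 124.54], [10.69, 146.95], [-70.63, 250.63], [1, 178], [-165.06, 165.06]. Speed limits (degrees/s): [136.94, 136.94, 172.46, 180, 180, 180].

## Interface

Orientations are given as [roll, pitch, yaw] about the fixed x, y, z axes, in that order (R = Rz(yaw) Ry(pitch) Rx(roll)).
In Python, from plant import r gives the robot as it stands.
- The arm moves only by the shell command python3 -m handwheel 'ROWS'. ROWS is JSON, one flat list of numbers, 5 for each row, row after row: the shift along the tool's x, y, z normalised to -1 to 1, where 1 is 3 cm, then the turn about the tool's z normalised to -1 to 1, where 1 is 5 degrees, then the opening, from -1 (shut) to 1 (fully open). A call has 1 to 20 rows; each row shifts and turns the commanded pose from where the row before left it, along the tool's axes as they then stand; what a row does not reach is not made up. A row lasts 1/12 s, in which the tool goes at most 41.7 mm and 7.16 degrees, less where a joint would pass 70% of its speed; a pose out of reach is approached as far as the arm can. A call with a number of a shift or a turn outside -1 to 1 is refused whole. A call with a gripper value outside its range is refused whole. The fingers move at their own pace and stop on an object; the grip force is fixed at half the most. Time passes only in rows, so rows that do not move let the fingers close. It gives the time, the measured TCP pose, the force, the opening and the grip force at its end, in the units of the state.
- r.state(): the state, without advancing time (a new reading comes with each control period).
- r.grab_frame(name): name is "scene" or "top" or "wrist"; returns (picture, depth): 384x512x3 uint8, red, green, blue; 384x512 float32, mm along the optical axis (not along the pixel's ray), 0 where there is no reading.
- r.get_calibration(name): a dict with "fx", "fy", "cx", "cy" (pixels), "k1" (the pictures are not rectified: a ray, as slopes to the right and down, at radius r is drawn at 1 + k1 r^2 times it, then the intrinsics apply), "extrinsics" (4x4, takes a point from camera to world coordinates). Camera axes: x right, y down, z forward; pixel columns grow to the right and rows downward; lengths in mm; the calibration is good to about 2 mm. A picture is of the moment at which its call begins: read the wrist's pose just before it. get_calibration takes no time and is no camera call; for the wrist camera it gives the pose at the moment of the call.
- r.finish_job(): hands the job in; it is judged then, once.
Trained networks look in the newest picture that a camera, given by its name, has taken for a name from the list of things; names that differ only in an ending like _2 or _b are one class to them, and where a whole thing is asked for, a point or a joint stands for the part that bears it (a point fixed in the world has none). Each returns a list of dicts, best first, with "p" (0 to 1); they miss things now and then, are a little off and sometimes report something else, mostly with a low value. They report only what shows in the picture. A call takes as long as a camera call. They do not tell look-alikes from the thing itself.
- r.silhouettes(name, camera): "mask" (384x512 bool, what is visible of it) and "at" ([column, row] in pixels, amid what is visible of it).
The state is a dict: "clock": time; "joints": joint angles; "qd": joint speeds; "joint_torque": joint torques, N m; "tcp_pos": TCP position; "tool_rot": TCP orientation; "force": force on the tool from outside, world axes, zero at the start; "torque": the same for the moment, N m; "opening": opening from 0.0 (shut) to 1.0 (fully open); "gripper_force": force on a finger pad.
Only numpy, scipy, OpenCV 4.12 (cv2) and the standard library are available. Lean on these libraries where they do the work, as an engineer would, in place of code of your own. Each camera call takes 0.05 s, during which the arm holds its last target. There are 200 camera calls.

## Task

Test the transmitter into its dummy load: first push in the dummy-load key of the aerial selector (the right-hand end key of the four, seen from the robot), then switch on the socket strip with its rocker, then press the talk bar of the desk microphone and finish while still holding it down. Everything is done by pressing with the fingertips: pick nothing up, press no other selector key, and leave the microphone and everything else standing where it is.

Things in the scene. Friction and masses are not known exactly. Their poses are not given: they have to be found in the camera images.
- selector: Aerial selector: grey case 140 deep x 230 wide mm, fixed, its panel tilted 0.22 rad, rising from 43 mm (front) to 73 mm (back) above the bench. Four white keys, 22 x 22 mm, in a row, 40 mm apart; left to right: aerial 1 (latched in at the start), 2, 3, dummy load (x = -26, y = -60 mm). Origin on the bench under the case's middle; x to its back (roughly away from the robot), y to its left, z up.
- load_key_top (a point): Centre of the top face of the dummy-load key, about 64 mm above the bench; moves with the key. Its z axis is the panel's normal (leaning 0.22 rad to the front), x up the slope, y to the left. The key stands 10 mm proud of the panel when out, 4 mm when in.
- load_key (a joint): Travel of the dummy-load key along the panel's normal, m: 0 = out, 0.006 = latched in. About 3.5 N moves it; it stays where it is left, so push it fully in. Aerial 1 comes out as it goes in.
- aerial2_key (a joint): Travel of the aerial 2 key (second from left), m: 0 = out, 0.006 = pushed in. Springs back. Not to be pressed.
- aerial3_key (a joint): Travel of the aerial 3 key (third from left, 40 mm to the left of the dummy-load key), m: 0 = out, 0.006 = pushed in. Springs back. Not to be pressed.
- strip: Socket strip: aluminium bar 228 x 60 x 47 mm, black end caps, fixed, with a black rocker on top at the end towards the robot, then three sockets; a plug and a charger in the last two rise to 80 mm above the bench, from 85 mm beyond the pivot on. Origin on the bench under the rocker's pivot; x along the strip to the sockets (the bar spans -44 to +184 mm), y left, z up.
- rocker_on_half (a point): Press point on the rocker's ON half (towards the robot): on its top face, middle line, 12 mm from the pivot; moves with it. Rocker: 36 x 26 mm, shallow V, pivot across the strip 52 mm above the bench. Off: this half slopes up 0.4 rad towards the robot, outer end 59 mm and this point 57 mm high. On: it lies level at 52 mm, 4 mm above its bezel.
- rocker (a joint): Angle of the rocker, rad: 0 = off, 0.4 = on. About 2.5 N on the outer end of the raised half (4 N at the press point) moves it; it stays where it is left, so push it fully over.
- mic: Desk microphone, loose, about 0.9 kg: grey base 170 deep x 120 wide mm, 24 mm high in front, 40 mm in its rear half, black talk bar over the front, thin neck with the head at the rear (from 35 to 105 mm behind the origin, up to 225 mm high). Origin on the bench under the base's middle; x from its front (talk bar) to its back (neck), y left, z up.
- talk_bar_press (a point): Press point on the talk bar: top face, middle line, 34 mm in front of the base's origin, 43 mm above the bench; moves with the bar. The bar is 72 mm wide and 46 mm deep (4 to 50 mm in front of the origin), hinged along its rear edge; this point is 30 mm from the hinge and goes down 4 mm.
- talk_bar (a joint): Angle of the talk bar, rad: 0 = up, 0.13 = fully down; it counts as talking from 0.09. Sprung: at the press point about 1.7 N starts it and 4 N holds it fully down; it comes up when let go.
- adapter: Bystander: loose coax adapter, a steel barrel 20 mm across and 40 mm tall, standing beside the microphone (on its left). Origin at the middle of its underside.
- solder_reel: Bystander: loose reel of solder wire, 50 mm across, 42 mm tall, standing beside the socket strip (on its left). Origin at the middle of its underside.
- flux_bottle: Bystander: loose small white bottle, 28 mm across, 62 mm tall, standing beside the selector (on its left). Origin at the middle of its underside.
- multimeter: Bystander: loose hand-held multimeter lying on its back, 160 x 76 x 37 mm. Origin at the middle of its underside.
- screwdriver: Bystander: loose screwdriver lying down, 170 mm long, handle 26 mm thick. Origin at the middle of its underside.
- mug: Bystander: loose mug, 80 mm across, 92 mm tall. Origin at the middle of its underside.
- parts_tray: Bystander: loose open parts tray, 130 x 100 x 35 mm. Origin at the middle of its underside.
Mind the look-alikes: they are no part of the job. What is shaped like the mic but purple is not meant.

How it is judged:
By the outcome, as a careful person would: the job done as asked, in the order asked, and still so for the second after the job is handed in, while the arm keeps its last pose, push and grip.
It also fails if it takes over 48 s, if anything falls off the work surface, if the arm or the gripper's body presses on something with over 40 N, if the wrist force passes 120 N, or if a joint passes its speed limit or range.

## Working session

There is one attempt and no reset: what is moved stays moved. The work goes in short steps, Python scripts to look and compute and a shell command to move; the robot and the scene stay as the last step left them, time stands still between calls to the robot, and variables do not carry over. Pictures are saved under pics/ and viewed, at most 10 in all, crops included, and the job is handed in when it is done.

```bash
mkdir -p pics
cat > h.py <<'E'
import numpy as np,cv2
from plant import r
def grab(n):
    c=r.get_calibration(n);im,d=r.grab_frame(n);return c,im,d
def cloud(c,d):
    K=np.array([[c['fx'],0,c['cx']],[0,c['fy'],c['cy']],[0,0,1.]])
    v,u=np.mgrid[:384,:512]
    p=cv2.undistortPoints(np.stack([u,v],-1).reshape(-1,1,2).astype(float),K,np.array([c['k1'],0,0,0.])).reshape(384,512,2)
    P=np.dstack([p*d[...,None],d]);E=np.array(c['extrinsics'])
    return P@E[:3,:3].T+E[:3,3]
E
python3 - <<'E'
from h import *
ims=[]
for n in ["scene","top"]:
    c,im,d=grab(n);W=cloud(c,d);np.savez(n+'.npz',im=im,d=d,W=W)
    cv2.imwrite(f'pics/{n}.png',im[...,::-1])
    print(n,c['fx'],c['k1'],np.round(c['extrinsics'],2).tolist())
    for t in ['selector','load_key_top','strip','rocker_on_half','mic','talk_bar_press','adapter','solder_reel','flux_bottle','multimeter','mug','parts_tray','screwdriver']:
        for o in r.silhouettes(t,n):
            m=o['mask']&(d>0); q=W[m]
            print(t,round(o['p'],2),np.round(o['at']),m.sum(),np.round(np.median(q,0)) if len(q) else '')
print(r.state())
E
```

```text
scene 427.75829631421385 0.007840402032130043 [[-0.14, 0.86, -0.5, 1239.25], [0.99, 0.12, -0.07, 130.11], [-0.0, -0.5, -0.86, 1337.36], [0.0, 0.0, 0.0, 1.0]]
selector 0.75 [336. 233.] 2733 [596. 301.  57.]
selector 0.47 [162. 187.] 159 [ 514. -314.   39.]
load_key_top 0.6 [316. 225.] 49 [575. 240.  60.]
strip 0.57 [245. 241.] 1239 [685.  18.  43.]
rocker_on_half 0.45 [248. 214.] 79 [586.   0.  49.]
rocker_on_half 0.31 [317. 223.] 41 [575. 240.  61.]
mic 0.96 [162. 199.] 1411 [ 584. -297.   36.]
mic 0.82 [224. 168.] 1458 [ 389. -113.   34.]
talk_bar_press 0.74 [296. 174.] 111 [369. 133.  19.]
talk_bar_press 0.72 [420. 222.] 1250 [511. 588.   4.]
talk_bar_press 0.61 [235. 170.] 202 [399. -82.  39.]
talk_bar_press 0.58 [162. 188.] 163 [ 515. -312.   39.]
adapter 0.47 [187. 195.] 51 [ 526. -230.   28.]
solder_reel 0.59 [270. 217.] 222 [565.  82.  36.]
flux_bottle 0.61 [164. 187.] 162 [ 513. -312.   39.]
flux_bottle 0.53 [376. 227.] 96 [551. 437.  34.]
multimeter 0.62 [114. 154.] 818 [ 388. -535.   27.]
multimeter 0.58 [161. 200.] 1498 [ 583. -296.   35.]
mug 0.95 [ 96. 190.] 704 [ 540. -
[... 1264 characters left out ...]
 153 [360. 129.  24.]
{'clock': 1.4, 'joints': array([ 5.13725909e+01,  1.79292755e+01,  8.58109285e+01, -1.36106390e-03,
        7.62620553e+01, -1.27992236e+01]), 'qd': array([ 0.12320941, -0.05813441, -0.08611533, -0.02195647,  0.048998  ,
        0.00094026]), 'joint_torque': array([-1.68653114e-04, -4.02108943e+01, -2.52417773e+01,  6.95702923e-02,
        3.19128041e-02,  1.65754386e-05]), 'tcp_pos': array([228.74348069, 472.55443015, 238.71375042]), 'tool_rot': array([-1.79997504e+02,  7.88743398e-04,  1.54172138e+02]), 'force': array([ 0.44389182,  0.08967299, -0.3681978 ]), 'torque': array([ 0.04441995, -0.01099973, -0.00011277]), 'gripper_force': 0.0, 'opening': 1.0014830110212103}
```

View pics/scene.png

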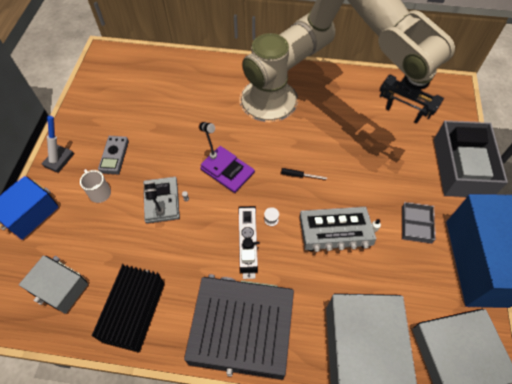

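View pics/top.png

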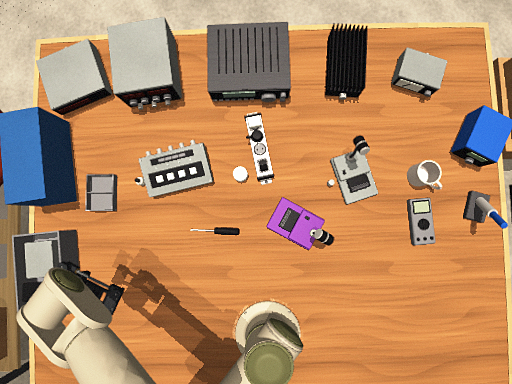

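The top view shows the selector at (175,170), with its white key row at about (160–195,175). The strip is at (260,147), with the rocker near (260,165). There are two mic-shaped things: grey at (355,178) and purple at (297,222). The grey one fits the description and the purple one is the look-alike. I'll go above the selector and use the wrist camera.

```bash
python3 -m handwheel '[-0.96,-0.2,0,0,-1,-0.96,-0.2,0,0,-1,-0.96,-0.2,0,0,-1,-0.96,-0.2,0,0,-1,-0.96,-0.2,0,0,-1,-0.96,-0.2,0,0,-1,-0.96,-0.2,0,0,-1,-0.96,-0.2,0,0,-1,-0.96,-0.2,0,0,-1,-0.96,-0.2,0,0,-1,-0.96,-0.2,0,0,-1,-0.96,-0.2,0,0,-1,0,0,0,-1,-1,0,0,0,-1,-1,0,0,0,-1,-1,0,0,0,-1,-1,0,0,0,-1,-1,0,0,0,0,-1,0,0,0,0,-1]'
python3 - <<'E'
from h import *
c,im,d=grab('wrist');W=cloud(c,d);np.savez('w1.npz',im=im,d=d,W=W)
cv2.imwrite('pics/w1.png',im[...,::-1]);print(np.round(c['extrinsics'],2).tolist(),c['fx'])
for t in ['selector','load_key_top','flux_bottle']:
    for o in r.silhouettes(t,'wrist'):
        m=o['mask']&(d>0); q=W[m]
        print(t,round(o['p'],2),np.round(o['at']),m.sum(),np.round(np.median(q,0),1) if len(q) else '')
s=r.state();print(s['clock'],s['force'],s['opening'],s['joints'])
E
```

```text
clock: 2.98
tcp_pos: [508.4, 257.2, 238.7]
tool_rot: [180.0, -0.0, 179.0]
force: [-0.0, 0.0, 0.1]
opening: 0.004
gripper_force: 0.0
[[0.02, 0.96, 0.28, 437.92], [1.0, -0.02, -0.0, 257.6], [-0.0, 0.28, -0.96, 384.16], [0.0, 0.0, 0.0, 1.0]] 299.2293652139891
selector 0.71 [322. 202.] 14978 [548.1 323.2  52.8]
load_key_top 0.6 [247. 220.] 237 [565.3 240.2  63. ]
load_key_top 0.59 [492. 165.] 4144 [514.4 532.3  10.7]
flux_bottle 0.98 [405. 191.] 682 [538.1 430.6  39.5]
flux_bottle 0.46 [316. 207.] 388 [551.6 317.4  63.7]
3.1833 [-0.76055779  0.05914845 -0.70267203] 0.0008945492753200267 [ 1.50534150e+01  2.36214216e+01  7.77836897e+01  1.43916155e-03
  7.85927730e+01 -7.40338182e+01]
```

View pics/w1.png

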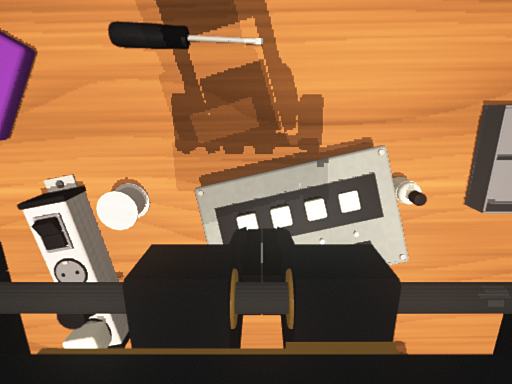

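The wrist view (up = towards the robot, right = the robot's left) shows the four keys at (247,222), (281,215), (316,208) and (349,200). Seen from the robot, the right-hand end key is the lowest-y one, at (247,222). The rocker is at (50,232).

Run:
```python
from h import *
z=np.load('w1.npz');im,W=z['im'],z['W']
g=(im.min(2)>200)&(W[...,2]>45)&(W[...,2]<80)
n,l,st,ce=cv2.connectedComponentsWithStats(g.astype(np.uint8))
P=[]
for i in range(1,n):
    if st[i,4]>100:
        q=W[l==i];m=np.median(q,0);P.append(m);print(st[i],np.round(ce[i]),np.round(m,1),np.round((q.min(0)+q.max(0))/2,1),np.ptp(q,axis=0).round(1))
# strip
o=r.silhouettes('rocker_on_half','wrist');print([(round(a['p'],2),a['at'],np.median(W[a['mask']],0).round(1)) for a in o])
cv2.imwrite('pics/c1.png',cv2.hconcat([cv2.resize(im[180:260,0:130,::-1],(390,240),interpolation=2),cv2.resize(im[180:260,200:330,::-1],(390,240),interpolation=2)]))
```

```text
[339 191  21  21 346] [349. 201.] [544.8 356.2  58.1] [545.1 356.2  57.7] [22.8 23.1  6.9]
[305 199  22  22 349] [315. 209.] [552.1 316.8  64. ] [554.2 317.1  62.4] [26.7 23.6 10.4]
[271 207  21  21 341] [281. 217.] [560.5 278.   63.8] [562.4 278.   62.4] [26.5 22.8  9.8]
[237 214  21  15 235] [247. 221.] [565.8 240.1  63.1] [565.5 238.9  63.1] [16.1 23.   6.6]
[ 63 338  34  10 226] [ 80. 343.] [719.2  27.8  79. ] [719.2  24.6  78. ] [14.6 40.8  4. ]
[(0.7, [50.4, 230.8], array([579.6,   0.9,  52. ]))]
```

View pics/c1.png

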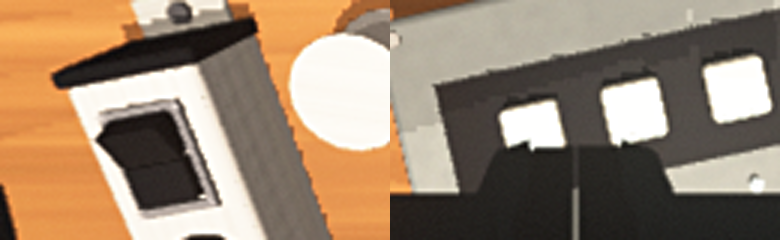

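```bash
python3 -m handwheel '[-0.67,-0.19,0.5,0,-1,-0.67,-0.19,0.5,0,-1,-0.67,-0.19,0.5,0,-1,0,0,0.9,-0.84,-1,0,0,0.9,-0.84,-1,0,0,0.9,-0.83,-1,0,0,0.7,0,-1,0,0,0,0,-1,0,0,0,0,-1]'
python3 - <<'E'
from h import *
c,im,d=grab('wrist');W=cloud(c,d)
for t in ['load_key_top']:
    for o in r.silhouettes(t,'wrist'):
        m=o['mask']&(d>0); print(t,round(o['p'],2),np.round(o['at']),m.sum(),np.round(np.median(W[m],0),1))
print(r.state()['tcp_pos'],r.state()['force'])
cv2.imwrite('pics/w2.png',im[...,::-1])
E
```

```text
clock: 3.98
tcp_pos: [568.3, 239.2, 91.6]
tool_rot: [-180.0, -0.1, -168.3]
force: [0.5, -0.5, 0.2]
opening: 0.003
gripper_force: 0.0
[569.31714714 239.41936428  93.51083691] [ 0.96044781 -0.24761858  0.18054296]
```

View pics/w2.png

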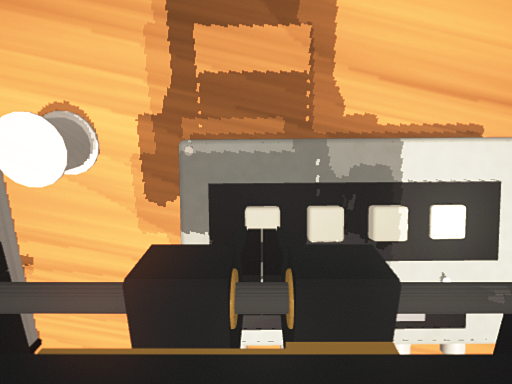

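The finger is centred over the end key, which shows at (262,217). Pressing.

```bash
python3 -m handwheel '[0,0,0.5,0,-1,0,0,0.3,0,-1,0,0,0.2,0,-1,0,0,0.1,0,-1,0,0,0,0,-1,0,0,0,0,-1]'; python3 -m handwheel '[0,0,0.1,0,-1,0,0,0.05,0,-1,0,0,0,0,-1]'
```

```text
clock: 4.58
tcp_pos: [569.5, 239.4, 60.6]
tool_rot: [-180.0, 0.2, -168.3]
force: [-0.0, -0.2, 7.5]
opening: 0.003
gripper_force: 4.0
clock: 4.83
tcp_pos: [569.9, 239.5, 59.7]
tool_rot: [-180.0, 0.3, -168.3]
force: [-13.8, -3.8, 35.1]
opening: 0.006
gripper_force: 18.9
```

```bash
python3 -m handwheel '[0,0,-0.5,0,-1,0,0,-0.9,0,-1,0,0,-0.9,0,-1,0,0,-0.9,0,-1,0,0,-0.9,0,-1,0,0,-0.5,0,-1,0.45,-0.92,0,0,-1,0.45,-0.92,0,0,-1,0.45,-0.92,0,0,-1,0.45,-0.92,0,0,-1,0.45,-0.92,0,0,-1,0.45,-0.92,0,0,-1,0.45,-0.92,0,0,-1,0.45,-0.92,0,0,-1,0,0,0,0,-1,0,0,0,0,-1]'
python3 - <<'E'
from h import *
c,im,d=grab('wrist');W=cloud(c,d);np.savez('w3.npz',im=im,d=d,W=W)
for t in ['strip','rocker_on_half','load_key_top']:
    for o in r.silhouettes(t,'wrist'):
        m=o['mask']&(d>0); q=W[m];print(t,round(o['p'],2),np.round(o['at']),m.sum(),np.round(np.median(q,0),1))
        if t=='strip':
            q=q[(q[:,2]>44)&(q[:,2]<50)];print(cv2.minAreaRect(q[:,:2].astype(np.float32)))
        if t[0]=='r': print(cv2.minAreaRect(q[:,:2].astype(np.float32)))
g=(im.min(2)>150)&(W[...,2]>50)&(W[...,2]<80)
n,l,st,ce=cv2.connectedComponentsWithStats(g.astype(np.uint8))
for i in range(1,n):
    if st[i,4]>60: print('key?',np.round(ce[i]),np.median(W[l==i],0).round(1))
print(r.state()['tcp_pos'],r.state()['force'])
cv2.imwrite('pics/w3.png',im[...,::-1])
E
```

```text
clock: 6.17
tcp_pos: [507.5, 0.2, 192.8]
tool_rot: [-180.0, 0.0, -168.4]
force: [-0.3, 0.3, 0.4]
opening: 0.006
gripper_force: 0.0
load_key_top 0.75 [467. 275.] 229 [565.5 236.7  56.8]
key? [426. 273.] [572.7 194.1  52.3]
key? [469. 276.] [565.3 237.7  56.8]
key? [506. 277.] [556.1 270.4  62.4]
key? [449. 332.] [632.7 229.8  66.5]
key? [488. 335.] [624.  275.   69.3]
[507.77489575   2.04335999 192.30465648] [-0.1678864  -0.16019616  0.29568546]
```

View pics/w3.png

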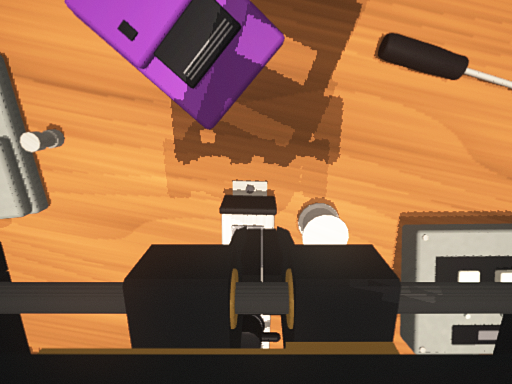

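The load key now sits at z = 57, so it is latched in. The strip is at (248,215), parallel to the tool, but its rocker is hidden behind the fingers. I'll compute the rocker position from the first wrist picture and the top view.

Run:
```python
from h import *
z=np.load('w1.npz');im,W=z['im'],z['W']
sub=np.zeros(im.shape[:2],bool);sub[180:345,0:135]=1
m=sub&(W[...,2]>44)&(W[...,2]<50)&(W[...,1]<45)
print('w1 top face',cv2.minAreaRect(W[m][:,:2].astype(np.float32)),W[m].min(0),W[m].max(0))
m=sub&(im.max(2)<70)&(W[...,2]>48.5)&(W[...,2]<64)&(W[...,0]>550)&(W[...,0]<620)&(abs(W[...,1])<40)
q=W[m];print('rocker dark',len(q),q.mean(0),cv2.minAreaRect(q[:,:2].astype(np.float32)))
z=np.load('w3.npz');im,W=z['im'],z['W']
sub=np.zeros(im.shape[:2],bool);sub[190:243,212:290]=1
m=sub&(W[...,2]>43)&(W[...,2]<50)
q=W[m];a=np.radians(11.6);u=np.array([np.cos(a),np.sin(a)]);v=np.array([-u[1],u[0]])
print('w3',len(q),'along',np.percentile(q[:,:2]@u,[0,1,5]),'across',np.percentile(q[:,:2]@v,[1,50,99]))
z=np.load('top.npz');im,W=z['im'],z['W']
m=(W[...,2]>43)&(W[...,2]<51)&(abs(W[...,1])<60)&(W[...,0]>500)&(W[...,0]<800)
q=W[m];R=cv2.minAreaRect(q[:,:2].astype(np.float32));print('top',R,'along',np.percentile(q[:,:2]@u,[0,1,99,100]),'across',np.percentile(q[:,:2]@v,[1,50,99]))
```

```text
w1 top face ((647.7833862304688, 12.312538146972656), (218.4705047607422, 59.40245056152344), 10.566010475158691) [536.07929272 -36.11246531  44.00061249] [753.09483107  44.999059    49.97237911]
rocker dark 672 [580.7542024    1.03833686  53.02717545] ((582.4439086914062, -0.36415672302246094), (38.60118865966797, 26.466705322265625), 9.244887351989746)
w3 1305 along [526.61417702 527.24585453 528.1091418 ] across [-145.15671578 -121.03457666  -89.66670455]
top ((650.017578125, 28.534229278564453), (228.8507843017578, 91.55506896972656), 10.052748680114746) along [527.44988309 528.93094186 754.26263325 756.67735351] across [-149.13440394 -119.40181261  -91.89279747]
```

```bash
python3 -m handwheel '[-0.66,-0.19,0.5,0,-1,-0.66,-0.19,0.8,0,-1,-0.66,-0.18,0.8,0,-1,0,0,0.8,0,-1,0,0,0.6,0,-1,0,0,0.3,0,-1,0,0,0,0,-1,0,0,0,0,-1,0,0,0,0,-1]'
python3 - <<'E'
from h import *
c,im,d=grab('wrist');print(r.state()['tcp_pos'],r.state()['force'])
cv2.imwrite('pics/w4.png',im[...,::-1])
E
```

```text
clock: 7.12
tcp_pos: [569.9, -3.1, 79.7]
tool_rot: [-179.9, 0.1, -168.3]
force: [-0.8, 0.5, 1.0]
opening: 0.004
gripper_force: 0.0
[569.84604166  -3.22262951  79.66675486] [-0.14040109 -0.278955    0.03221019]
```

View pics/w4.png

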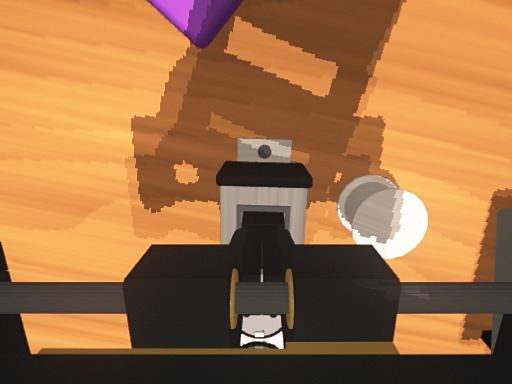

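The fingers are centred over the rocker, whose raised end shows at (263,217). Pressing down to about 52 mm.

```bash
python3 -m handwheel '[0,0,0.4,0,-1,0,0,0.2,0,-1,0,0,0.15,0,-1,0,0,0.1,0,-1,0,0,0,0,-1,0,0,0,0,-1]'; python3 -m handwheel '[0,0,0.1,0,-1,0,0,0,0,-1,0,0,0,0,-1]'
```

```text
clock: 7.67
tcp_pos: [569.4, -3.3, 52.9]
tool_rot: [-180.0, 0.0, -168.3]
force: [0.4, 0.2, 0.0]
opening: 0.0
gripper_force: 0.0
clock: 7.92
tcp_pos: [569.8, -3.4, 52.2]
tool_rot: [-179.9, 0.1, -168.3]
force: [-8.6, 0.8, 20.7]
opening: 0.0
gripper_force: 10.4
```

```bash
python3 -m handwheel '[0,0,-0.4,0,-1,0,0,-0.9,0,-1,0,0,-0.9,0,-1,0,0,-0.9,0,-1,0,0,-0.9,0,-1,0,0,-0.8,0,-1,0,0,0,0,-1]'
python3 - <<'E'
from h import *
for n in ['top','scene']:
    z=np.load(n+'.npz');im,W=z['im'],z['W']
    for lab,x0,x1,y0,y1 in [('grey',440,700,-400,-245),('purple',280,480,-240,-40)]:
        B=(W[...,0]>x0)&(W[...,0]<x1)&(W[...,1]>y0)&(W[...,1]<y1)
        q=W[B&(W[...,2]>100)]
        print(n,lab,'head',len(q),np.median(q,0).round(),q.min(0).round(),q.max(0).round())
        q=W[B&(W[...,2]>12)&(W[...,2]<46)];print('  base',cv2.minAreaRect(q[:,:2].astype(np.float32)))
    q=W[(W[...,0]>480)&(W[...,0]<560)&(W[...,1]>-400)&(W[...,1]<-245)&(W[...,2]>35)&(W[...,2]<50)&(im.max(2)<70)]
    print('bar',len(q),q.mean(0),cv2.minAreaRect(q[:,:2].astype(np.float32)))
E
```

```text
clock: 8.5
tcp_pos: [571.0, -3.6, 199.0]
tool_rot: [-179.8, 0.5, -168.3]
force: [0.7, -0.2, 1.7]
opening: 0.005
gripper_force: 0.0
top grey head 229 [ 608. -293.  212.] [ 583. -317.  101.] [ 639. -275.  229.]
  base ((538.9947509765625, -319.5599365234375), (168.9099578857422, 118.09736633300781), 17.264657974243164)
top purple head 220 [ 342. -172.  214.] [ 319. -204.  197.] [ 365. -145.  228.]
  base ((381.01654052734375, -107.60940551757812), (168.9296112060547, 120.2171401977539), 59.932254791259766)
bar 218 [ 518.72781512 -323.44240229   43.48734641] ((529.278076171875, -320.83935546875), (77.91773223876953, 74.07588195800781), 16.760364532470703)
scene grey head 218 [ 618. -291.  207.] [ 586. -313.  101.] [ 645. -273.  225.]
  base ((542.9077758789062, -316.8849792480469), (177.27784729003906, 120.73002624511719), 16.910051345825195)
scene purple head 191 [ 351. -168.  205.] [ 323. -201.  104.] [ 370. -143.  224.]
  base ((385.62762451171875, -103.89164733886719), (166.0099334716797, 120.7777099609375), 59.71051788330078)
bar 130 [ 516.83025502 -310.76371785   39.36891308] ((528.0424194335938, -307.5353088378906), (77.54894256591797, 47.127750396728516), 20.715665817260742)
```

```bash
python3 -m handwheel '[0.58,-0.9,0,0,-1,0.58,-0.9,0,0,-1,0.58,-0.9,0,0,-1,0.58,-0.9,0,0,-1,0.58,-0.9,0,0,-1,0.58,-0.9,0,0,-1,0.58,-0.9,0,0,-1,0.58,-0.9,0,0,-1,0.58,-0.9,0,0,-1,0.58,-0.9,0,0,-1,0.58,-0.9,0,0,-1,0,0,0,-1,-1,0,0,0,0,-1,0,0,0,0,-1,0,0,0,0,-1]'
python3 - <<'E'
from h import *
c,im,d=grab('wrist');W=cloud(c,d);np.savez('w5.npz',im=im,d=d,W=W)
for t in ['mic','talk_bar_press','adapter']:
    for o in r.silhouettes(t,'wrist'):
        m=o['mask']&(d>0); q=W[m];print(t,round(o['p'],2),np.round(o['at']),m.sum(),np.round(np.median(q,0),1),cv2.minAreaRect(q[q[:,2]<50][:,:2].astype(np.float32)))
s=r.state();print(s['tcp_pos'],s['force'])
B=(W[...,0]>440)&(W[...,0]<700)&(W[...,1]>-410)&(W[...,1]<-245)
a=np.radians(17);u=np.array([np.cos(a),np.sin(a)]);v=np.array([-u[1],u[0]])
q=W[B&(W[...,2]>14)&(W[...,2]<30)];print('base front',np.percentile(q[:,:2]@u,[0,1,5]),np.percentile(q[:,:2]@v,[1,99]))
q=W[B&(W[...,2]>38)&(W[...,2]<48)&(im.max(2)<80)];print('bar',len(q),np.percentile(q[:,:2]@u,[1,99]),np.percentile(q[:,:2]@v,[1,50,99]))
print('expect press',np.array([508.5,-328.4])@u,np.array([508.5,-328.4])@v)
cv2.imwrite('pics/w5.png',im[...,::-1])
# rocker check
c,im,d=grab('top');cv2.imwrite('pics/t2.png',cv2.resize(im[100:260,110:430,::-1],(800,400),interpolation=2))
E
```

```text
clock: 9.75
tcp_pos: [442.4, -332.2, 193.5]
tool_rot: [180.0, 0.0, -163.3]
force: [0.5, -0.7, -0.3]
opening: 0.005
gripper_force: 0.0
mic 0.95 [466. 165.] 15007 [ 376.5 -143.5   39.1] ((378.2157897949219, -93.67764282226562), (194.45635986328125, 138.730224609375), 59.60271072387695)
mic 0.85 [248. 210.] 6033 [ 485.7 -336.7   23.5] ((569.3817749023438, -312.1798095703125), (232.28787231445312, 124.07962036132812), 16.99233055114746)
talk_bar_press 0.94 [235. 227.] 857 [ 498.9 -345.9   42.3] ((503.8570556640625, -330.1928405761719), (26.603435516357422, 71.68148040771484), 16.954790115356445)
talk_bar_press 0.63 [492. 206.] 2100 [402.2 -94.2  42.2] ((399.5642395019531, -78.93858337402344), (63.75091552734375, 68.33100128173828), 60.10820007324219)
adapter 0.28 [488. 352.] 47 [567.7 -12.6  48.3] ((567.0553588867188, -11.446828842163086), (5.062575817108154, 12.923853874206543), 25.403535842895508)
[ 442.44098001 -332.39477391  193.78282452] [ 0.41769469  0.00969146 -0.66168254]
base front [337.08129983 337.47997157 338.45185386] [-521.18148578 -404.2755485 ]
bar 653 [372.11626348 398.47179368] [-497.88021183 -478.52140324 -428.92877715]
expect press 390.2661005762568 -462.72149370977246
```

View pics/w5.png

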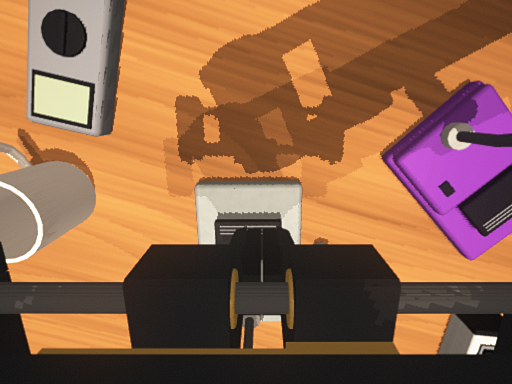

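View pics/t2.png

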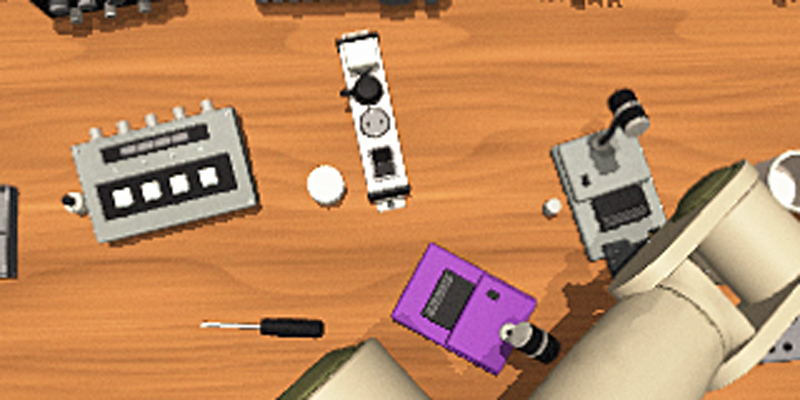

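The grey mic is confirmed: the black talk bar is on the grey base at (248,228), and the purple look-alike is off at (460,165). In the top view the selector, strip and bystanders stand where they were. Now over the bar.

```bash
python3 -m handwheel '[-0.67,-0.17,0.5,0,-1,-0.67,-0.17,0.8,0,-1,-0.67,-0.17,0.8,0,-1,0,0,0.8,0,-1,0,0,0.8,0,-1,0,0,0.6,0,-1,0,0,0.2,0,-1,0,0,0,0,-1,0,0,0,0,-1,0,0,0,0,-1]'
python3 - <<'E'
from h import *
c,im,d=grab('wrist');s=r.state();print(s['tcp_pos'],s['force'])
z=r.grab_frame('top')[0]
for t in ['rocker_on_half']:
    c,i2,d2=grab('top');W=cloud(c,d2)
    for o in r.silhouettes(t,'top'): 
        q=W[o['mask']];print(o['p'],o['at'],q.mean(0).round(1),q[q[:,0]<582].mean(0).round(1),q[q[:,0]>588].mean(0).round(1))
    W0=np.load('top.npz')['W']
    for w in (W0,W):
        for k in(-14,-8,8,14):
            p=np.array([583+k*.984,-1.5+k*.18]);dd=np.hypot(w[...,0]-p[0],w[...,1]-p[1]);print(k,w[dd<4][:,2].mean().round(1),end=' ')
        print()
E
```

```text
clock: 10.83
tcp_pos: [504.8, -330.8, 60.2]
tool_rot: [-179.9, 0.1, -163.3]
force: [0.5, -0.4, 0.5]
opening: 0.005
gripper_force: 0.0
[ 504.791851   -330.81221489   60.23271355] [-0.70855623  0.19999341 -0.01530406]
0.49 [262.0, 162.3] [583.7  -0.6  54.4] [576.1  -1.1  53.2] [592.9   1.   56.2]
0.49 [423.4, 221.8] [ 375.  -540.8   32.3] [ 375.  -540.8   32.3] [nan nan nan]
-14 57.3 -8 56.3 8 52.4 14 52.8 
-14 52.4 -8 51.8 8 55.2 14 56.4 <stdin>:7: RuntimeWarning: Mean of empty slice.
  ret = um.true_divide(
```

The depth data shows the rocker flipped on. Pressing the talk bar.

```bash
python3 -m handwheel '[0,0,0.3,0,-1,0,0,0.2,0,-1,0,0,0.1,0,-1,0,0,0.08,0,-1,0,0,0,0,-1,0,0,0,0,-1,0,0,0,0,-1]'
```

```text
clock: 11.62
tcp_pos: [504.3, -330.4, 39.7]
tool_rot: [-180.0, -0.0, -163.3]
force: [-6.0, 4.3, 16.6]
opening: 0.007
gripper_force: 8.3
```

```bash
python3 -m handwheel '[0,0,0,0,-1,0,0,0,0,-1,0,0,0,0,-1,0,0,0,0,-1,0,0,0,0,-1,0,0,0,0,-1]'
python3 - <<'E'
from h import *
c,im,d=grab('scene');W=cloud(c,d);W0=np.load('scene.npz')['W']
for w in(W0,W):
    q=w[(w[...,0]>570)&(w[...,0]<700)&(w[...,1]>-400)&(w[...,1]<-245)&(w[...,2]>100)];print('mic head',np.median(q,0).round(1),q.min(0).round(),q.max(0).round())
cv2.imwrite('pics/s2.png',cv2.resize(im[130:260,60:260,::-1],(800,520),interpolation=2))
s=r.state();print(s['clock'],s['force'],s['tcp_pos'])
E
```

```text
clock: 12.12
tcp_pos: [504.3, -330.4, 39.7]
tool_rot: [-180.0, -0.0, -163.3]
force: [-4.8, 3.6, 17.1]
opening: 0.004
gripper_force: 8.3
mic head [ 618.4 -291.3  206.8] [ 586. -313.  101.] [ 645. -273.  225.]
mic head [ 611.8 -295.6  212.9] [ 570. -327.  101.] [ 645. -272.  319.]
12.1667 [-6.24966166  3.42996125 16.21903442] [ 504.29541052 -330.3898706    39.70537462]
```

View pics/s2.png

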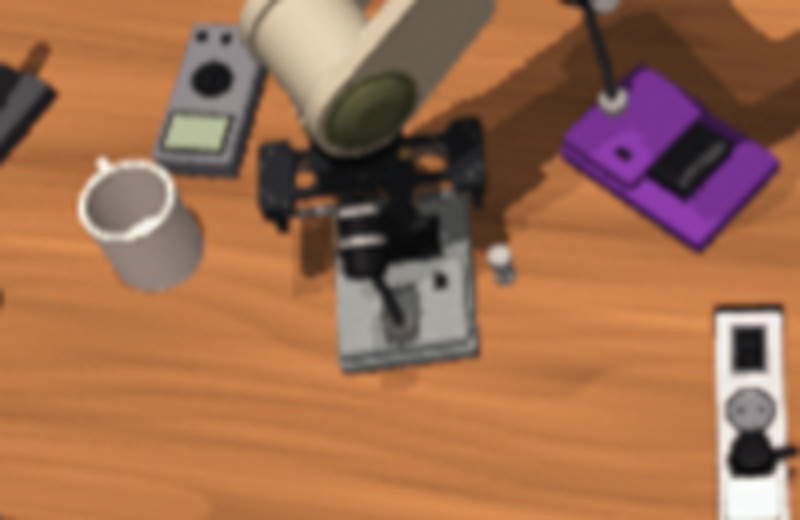

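The fingers hold the talk bar down at (400,235) with about 17 N, steady. The mic and its neighbours stand where they were. Handing in.

```bash
python3 -c "from plant import r; print(r.finish_job())"
```

```text
the job is handed in; nothing more can be done
None
```

I pushed the dummy-load key fully in, switched the strip on, and handed the job in at about 12 s with the talk bar held down at about 17 N; the mic and the bystanders look undisturbed in the pictures.

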